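Clear spent filters from the printer's drip pan

ROBOT

A 7-joint arm with a two-finger parallel gripper is mounted at the origin on the work surface. World frame = base frame: x ahead of the robot, y to its left, z up, the work surface at z = 0. Lengths are in m, angles in rad, forces in N, time in s.
With the tool pointing down it reaches from about 0.35 to 0.9 m from the base axis. Payload 8.1 kg.
Tool frame: the origin (TCP) lies between the finger pads; the fingertips stand ahead of it and the grasp point (between the pads) is the TCP (arm.nose_length is the z of the fingertips in the tool frame, in m); z points along the fingers, y is the line along which they close (so a half turn about z gives the same grasp; the last joint's range is limited). The gripper opens to 92 mm and grips with 3 to 60 N. Pads are 19 mm wide; open, the fingers measure 130 mm over their backs; the gripper's body (75 mm by 190 mm) begins 47 mm behind the grasp point.
Start: joints at [-1.204, 0.434, 0.025, 1.573, -0.012, 1.134, -0.075], TCP at [0.283, 0.557, 0.246] pointing down, gripper open.
Joint ranges: [-2.62, 2.62], [-0.44, 2.09], [-1.27, 1.32], [0.08, 2.57], [-1.32, 4.46], [0.12, 2], [-2.74, 2.74]. Speed limits (rad/s): [2.22, 2.22, 3.01, 3.01, 3.14, 3.14, 3.14].

INTERFACE

Orientations are given as a rotation vector (axis times angle).
In Python, from cell import sensors, optics, arm gives the robot as it stands.
- The arm moves only by the tool arm_command, never from a script. Its argument "deltas" is one flat list of numbers, 7 for each row, row after row: the turn, a rotation vector about the world's x, y, z as a fraction of full scale, then the shift along the world's x, y, z as a fraction of full scale, then the finger opening in mm, from 0 to 91.8. In form: [wx, wy, wz, dx, dy, dz, fingers, wx, wy, wz, dx, dy, dz, fingers, ...]. A call has 1 to 20 rows; each row is the pose to reach, as a shift and turn from the pose commanded when the call began; what a row does not reach only later rows make up. Full scale, the value 1, is 1 m for a shift and 90 degrees for a turn. A row lasts 1/10 s, in which the tool goes at most 50 mm and 8.59 degrees, less where a joint would pass 70% of its speed; a pose out of reach is approached as far as the arm can. A call with a number of a shift or a turn outside -1 to 1 is refused whole. A call with a gripper value outside its range is refused whole. The fingers move at their own pace and stop on an object; "force" is the grip in N (left out, the last holds). Time passes only in rows, so rows that repeat a pose let the fingers close. It gives the time, the measured TCP pose, the force, the opening and the grip force at its end, in the units of the state.
- sensors.observe(): the state, without advancing time (a new reading comes with each control period).
- optics.get_image(name): name is "side" or "top"; returns the picture (400x640x3 uint8, blue, green, red); there is no depth.
- optics.calibration(name): a dict with "camera_matrix" (3x3 intrinsics, pixels), "rvec" (rotation vector, rad) and "tvec" (3), from world to camera coordinates, as OpenCV has them. Camera axes: x right, y down, z forward; pixel columns grow to the right and rows downward; lengths in m; the calibration is good to about 2 mm. A picture is of the moment at which its call begins. calibration takes no time and is no camera call.
- arm.sign_off(): hands the job in; it is judged then, once.
The state is a dict: "clock": time; "joints": joint angles; "dq": joint speeds; "joint_efforts": joint torques, N m; "position": TCP position; "ee_rot": TCP orientation; "force": force on the tool from outside, world axes, zero at the start; "ft_torque": the same for the moment, N m; "width": opening from 0.0 (shut) to 1.0 (fully open); "gripper_force": force on a finger pad.
Only numpy, scipy, OpenCV 4.12 (cv2) and the standard library are available. Lean on these libraries where they do the work, as an engineer would, in place of code of your own. Each camera call takes 0.05 s, during which the arm holds its last target. There are 200 camera calls.

TASK

Clear the spent ink filters out of the printer's drip pan into the waste tub without the fingers touching them: tip the pan up by its bar to its stop so that the filters run together at the low end, and while it stays tipped gather them with the scoop and empty it into the tub, in as many scoops as it takes. When all are in the tub, stand the scoop back on the middle of its mat, lay the pan flat again and put the lid on the tub, fully home. Leave the bottle, the bracket and the screwdriver where they are.

Things in the scene. Friction and masses are not known exactly. Their poses are not given: they have to be found in the camera images.
- cradle: fixed dark base plate 250 x 150 mm that carries the drip pan; origin under the plate's centre on the bench; +x points from the pan's bar to its hinged low end, y runs across the pan
- pan (a joint): tilt of the shallow aluminium drip pan about its hinge, rad: 0 = flat on the cradle, 0.28 = tipped up to its stop; the bar end rises. Hinge line: along the cradle's y, 115 mm from the cradle's origin along +x, 30 mm up. Stiff friction hinge (1.8 N m): the pan stays where it is left; moving it by the bar takes 5 to 12 N. Outside 223 x 124 x 28 mm, low end wall 84 mm high
- pan_hinge (a point): middle of the pan's hinge line, under its low end wall; moves with the pan: x runs along the pan floor away from the bar, z is normal to the floor. In this frame: low end wall's inner face at x = -4 mm, bar-end wall's at x = -219 mm, side walls' at y = +-58 mm, floor's upper face at z = 4 mm, wall tops at z = 28 mm (low end 84)
- pan_bar (a point): middle of the pan's lifting bar: round steel bar 12 mm thick, 100 mm long, parallel to the hinge, 270 mm from the hinge line and 47 mm off of the pan's end wall; 50 mm above the bench when the pan is flat
- scoop: steel scoop, black upright handle. Origin: underside of the blade, at its centre; +x to the open front edge, z up. Blade 80 mm (x -40 to +40) by 108 mm (y), 2.5 mm thick, 1.2 mm at the front edge; side lips 6.5 mm high from x = -40 to +28; back wall 58 mm high at x = -40 to -43; behind it the handle, an upright 26 x 26 mm block centred at x = -56 mm, z = 30 to 92 mm. 0.2 kg
- mat: black rubber mat 170 x 150 mm, 3 mm thick, fixed on the bench, the scoop's place; origin under its centre
- tub: grey open waste tub fixed on the bench, outside 128 (x) x 158 (y) x 85 mm high, walls and floor 4 mm; origin under its centre
- lid: loose lid of the tub: 140 (x) x 170 (y) x 6 mm plate, under it a plug 112 x 142 x 8 mm that fits inside the tub's mouth (4 mm play each side), on top an upright black grip 70 mm long (x), 18 mm thick (y), from z = 14 to 48 mm. Origin: centre of the plug's underside; lies on the plug on the bench at the start; on the tub its origin is 77 mm above the tub's. Mass 0.18 kg
- ink_bottle: bystander: white bottle, 60 mm wide, 130 mm tall; origin under its centre
- bracket: bystander: green bracket 150 mm wide with four white blocks; origin under its centre
- driver: bystander: screwdriver 180 mm long; origin under its middle
- filter0: spent in-line filter, or None if absent: white plastic cylinder 24 mm thick and 66 mm long with an 8 mm thick, 12 mm long nipple on each end (90 mm over all), about 0.04 kg; origin at its middle, on its axis; its axis is its own y. It rolls freely
- filter1: spent in-line filter, or None if absent: white plastic cylinder 24 mm thick and 66 mm long with an 8 mm thick, 12 mm long nipple on each end (90 mm over all), about 0.04 kg; origin at its middle, on its axis; its axis is its own y. It rolls freely
- filter2: spent in-line filter, or None if absent: white plastic cylinder 24 mm thick and 66 mm long with an 8 mm thick, 12 mm long nipple on each end (90 mm over all), about 0.04 kg; origin at its middle, on its axis; its axis is its own y. It rolls freely
- filter3: spent in-line filter, or None if absent: white plastic cylinder 24 mm thick and 66 mm long with an 8 mm thick, 12 mm long nipple on each end (90 mm over all), about 0.04 kg; origin at its middle, on its axis; its axis is its own y. It rolls freely
- filter4: spent in-line filter, or None if absent: white plastic cylinder 24 mm thick and 66 mm long with an 8 mm thick, 12 mm long nipple on each end (90 mm over all), about 0.04 kg; origin at its middle, on its axis; its axis is its own y. It rolls freely

How it is judged:
On the way, in this order (a step that is already met when the one before it is completed fails the run):
1. the pan is tipped up to its stop (value of joint pan above 0.24 rad), for 0.3 s.
2. with the pan still tipped, the scoop is lifted clear with at least one filter in it (value of joint pan above 0.2 rad and height (world z) of scoop above 0.13 m and ((x of filter0 in the frame of scoop between -0.045 and 0.05 m and y of filter0 in the frame of scoop between -0.06 and 0.06 m and z of filter0 in the frame of scoop between 0.005 and 0.07 m) or (x of filter1 in the frame of scoop between -0.045 and 0.05 m and y of filter1 in the frame of scoop between -0.06 and 0.06 m and z of filter1 in the frame of scoop between 0.005 and 0.07 m) or (x of filter2 in the frame of scoop between -0.045 and 0.05 m and y of filter2 in the frame of scoop between -0.06 and 0.06 m and z of filter2 in the frame of scoop between 0.005 and 0.07 m) or (x of filter3 in the frame of scoop between -0.045 and 0.05 m and y of filter3 in the frame of scoop between -0.06 and 0.06 m and z of filter3 in the frame of scoop between 0.005 and 0.07 m) or (x of filter4 in the frame of scoop between -0.045 and 0.05 m and y of filter4 in the frame of scoop between -0.06 and 0.06 m and z of filter4 in the frame of scoop between 0.005 and 0.07 m))), for 0.2 s.
3. every filter is in the tub (x of filter0 in the frame of tub between -0.062 and 0.062 m and y of filter0 in the frame of tub between -0.077 and 0.077 m and z of filter0 in the frame of tub between 0 and 0.075 m and x of filter1 in the frame of tub between -0.062 and 0.062 m and y of filter1 in the frame of tub between -0.077 and 0.077 m and z of filter1 in the frame of tub between 0 and 0.075 m and x of filter2 in the frame of tub between -0.062 and 0.062 m and y of filter2 in the frame of tub between -0.077 and 0.077 m and z of filter2 in the frame of tub between 0 and 0.075 m and x of filter3 in the frame of tub between -0.062 and 0.062 m and y of filter3 in the frame of tub between -0.077 and 0.077 m and z of filter3 in the frame of tub between 0 and 0.075 m and x of filter4 in the frame of tub between -0.062 and 0.062 m and y of filter4 in the frame of tub between -0.077 and 0.077 m and z of filter4 in the frame of tub between 0 and 0.075 m), for 0.3 s.
At the end, for the whole second after the job is handed in: Every filter lies in the tub; the lid sits in the tub's mouth (centre within 15 mm, plug down inside, within 0.06 rad of level); the pan is flat (below 0.05 rad); the scoop stands upright on the mat, its origin within 60 mm of the mat's centre; scoop and lid at rest (all of step 3 and value of joint pan below 0.05 rad and horizontal distance between lid and tub below 0.015 m and z of lid in the frame of tub between 0.068 and 0.081 m and angle between lid's own z axis and vertical below 0.06 rad and horizontal distance between scoop and mat below 0.06 m and height (world z) of scoop below 0.012 m and angle between scoop's own z axis and vertical below 0.1 rad and linear speed of each of scoop, lid below 0.03 m/s); the robot touches nothing.
It fails at once if the fingers touch a filter (contact force between the fingers and filter0 above 1 N or contact force between the fingers and filter1 above 1 N or contact force between the fingers and filter2 above 1 N or contact force between the fingers and filter3 above 1 N or contact force between the fingers and filter4 above 1 N).
It fails at once if a bystander is moved more than 40 mm (distance of any of ink_bottle, bracket, driver from where it was at the start of the episode above 0.04 m).
Of filter0, filter1, filter2, filter3, filter4 only 3 to 5 are there at a start; the rules pass over those that are not, and their reading is None.
At some moment in a run one of scoop, lid may be knocked a few centimetres aside while the robot is not near it.
It also fails if it takes over 210 s, if anything falls off the work surface, if the arm or the gripper's body presses on something with over 40 N, if the wrist force passes 120 N, or if a joint passes its speed limit or range.

## Working session

There is one attempt and no reset: what is moved stays moved. The work goes in short steps, Python scripts to look and compute and a tool call to move; the robot and the scene stay as the last step left them, time stands still between calls to the robot, and variables do not carry over. Pictures are saved under pics/ and viewed, at most 14 in all, crops included, and the job is handed in when it is done.

Besides the shell and the picture viewer there is one more tool, called by a JSON object that holds its "fn" and its "kwargs". arm_command: Moves the arm, as the interface text tells. Its arguments: {"type":"object","properties":{"deltas":{"type":"array","items":{"type":"number"}},"force":{"type":"number"}},"required":["deltas"]}

```bash
mkdir -p pics; ls; cat > h.py <<'E'
import numpy as np, cv2
from cell import sensors, optics, arm
from scipy.spatial.transform import Rotation as R
def cal(n):
    c=optics.calibration(n); return np.array(c["camera_matrix"],float),cv2.Rodrigues(np.array(c["rvec"],float))[0],np.array(c["tvec"],float).reshape(3)
def ray(n,u,v,z):
    K,Rm,t=cal(n); o=-Rm.T@t; d=Rm.T@np.linalg.solve(K,[u,v,1.]); return o+d*(z-o[2])/d[2]
def proj(n,p):
    K,Rm,t=cal(n); q=K@(Rm@np.array(p,float)+t); return q[:2]/q[2]
def snap(n,f):
    im=np.array(optics.get_image(n)); cv2.imwrite('pics/'+f,im); return im
E
python3 - <<'E'
from h import *
snap('top','t0.png');snap('side','s0.png')
s=sensors.observe(); print({k:np.round(v,3).tolist() for k,v in s.items()}, arm.nose_length)
for n in('top','side'):
    K,Rm,t=cal(n);print(n,(-Rm.T@t).round(3),Rm[2].round(3))
E
```

```text
pics
{'clock': 0.1, 'joints': [-1.204, 0.435, 0.025, 1.574, -0.012, 1.134, -0.075], 'dq': [0.001, 0.0, 0.001, -0.003, -0.001, -0.0, -0.002], 'joint_efforts': [0.003, -66.912, 0.988, -31.514, -0.061, 0.037, 0.0], 'position': [0.283, 0.557, 0.245], 'ee_rot': [-0.731, -3.055, 0.002], 'force': [-0.633, 0.712, 0.701], 'ft_torque': [-0.011, 0.006, 0.013], 'gripper_force': 0.0, 'width': 0.998} 0.019
top [ 0.408 -0.009  1.295] [ 0.132  0.011 -0.991]
side [ 0.191 -0.506  0.534] [ 0.524  0.612 -0.592]
```

View pics/t0.png

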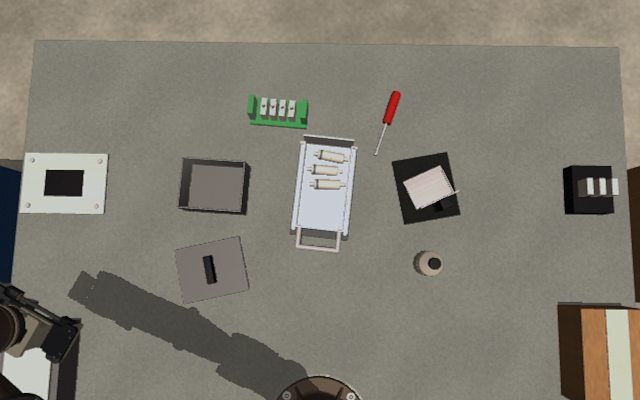

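View pics/s0.png

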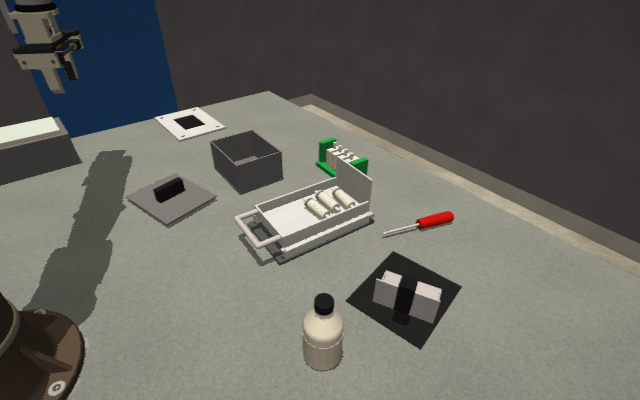

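```bash
python3 - <<'E'
from h import *
a=cv2.imread('pics/t0.png');b=cv2.imread('pics/s0.png')
c1=cv2.resize(a[125:305,165:365],None,fx=4,fy=4,interpolation=cv2.INTER_CUBIC)[:, :]
c1=cv2.resize(a[125:255,285:465],(792,572),interpolation=cv2.INTER_CUBIC)
cv2.imwrite('pics/c1.png',c1)
c2=cv2.resize(a[140:310,165:365],(700,595),interpolation=cv2.INTER_CUBIC);cv2.imwrite('pics/c2.png',c2)
E
```

```text
(no output)
```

View pics/c1.png

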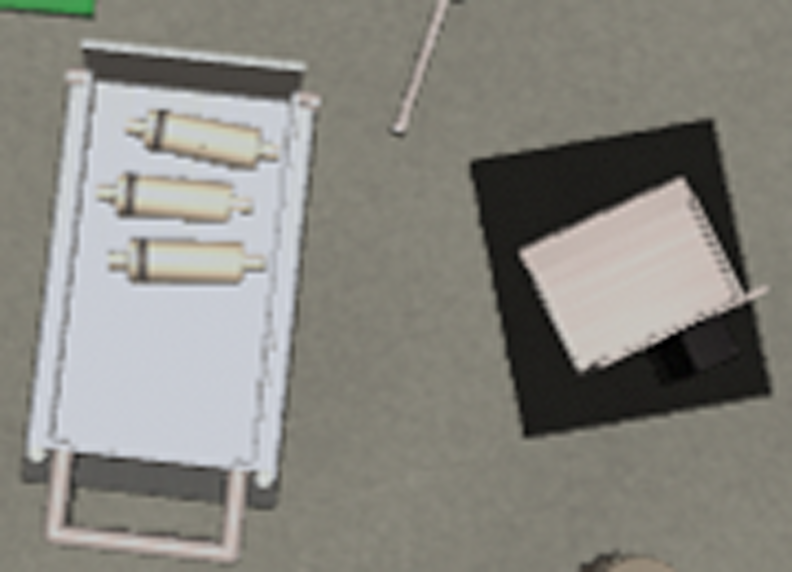

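View pics/c2.png

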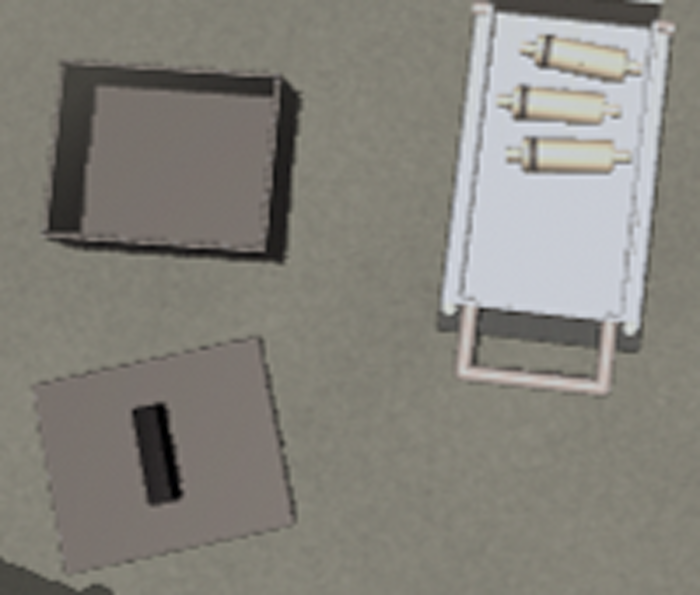

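```bash
cat >> h.py <<'E'
def c1(u,v,z): return ray('top',285+u/4.4-.4,125+v/4.4-.4,z)
def c2(u,v,z): return ray('top',165+u/3.5-.4,140+v/3.5-.4,z)
def yaw(a,b): d=b-a; return np.degrees(np.arctan2(d[1],d[0]))
E
python3 - <<'E'
from h import *
f=[c1(519,250,.005),c1(685,178,.005)];b=[c1(580,373,.005),c1(742,300,.005)]
print('scoop c',np.mean(f+b,0).round(3),'front',np.mean(f,0).round(3),'yaw',yaw(np.mean(b,0),np.mean(f,0)), yaw(f[1],f[0])-90,np.linalg.norm(f[0]-f[1]),np.linalg.norm(f[0]-b[0]))
m=[c1(x,y,.003) for x,y in((472,160),(713,119),(771,395),(527,437))];print('mat',np.mean(m,0).round(3),yaw(m[3],m[0]),yaw(m[2],m[1]),np.linalg.norm(m[0]-m[3]),np.linalg.norm(m[0]-m[1]))
bar=[c1(48,532,.05),c1(238,552,.05)];print('bar',np.array(bar).round(3),np.mean(bar,0).round(3),np.linalg.norm(bar[0]-bar[1]),yaw(bar[1],bar[0])-90)
lw=[c1(82,42,.114),c1(305,66,.114)];print('lowwall',np.mean(lw,0).round(3),yaw(np.mean(bar,0),np.mean(lw,0)),yaw(lw[1],lw[0])-90,np.linalg.norm(np.mean(lw,0)[:2]-np.mean(bar,0)[:2]))
t=[c2(x,y,.085) for x,y in((63,63),(283,76),(266,250),(45,236))];print('tub',np.mean(t,0).round(3),yaw(t[3],t[0]),yaw(t[2],t[1]),np.linalg.norm(t[0]-t[3]),np.linalg.norm(t[0]-t[1]))
l=[c2(x,y,.014) for x,y in((34,384),(262,337),(297,522),(68,573))];print('lid',np.mean(l,0).round(3),yaw(l[3],l[0]),yaw(l[2],l[1]),np.linalg.norm(l[0]-l[3]),np.linalg.norm(l[0]-l[1]))
g=[c2(133,407,.048),c2(165,404,.048),c2(182,500,.048),c2(150,505,.048)];print('grip',np.mean(g,0).round(3),yaw(g[3],g[0]))
print('bottle',ray('top',430,262,.13).round(3),'driver tip',c1(398,130,0.01))
print(R.from_rotvec(sensors.observe()['ee_rot']).as_matrix().round(3))
E
```

```text
scoop c [ 0.604 -0.277  0.005] front [ 0.64  -0.26   0.005] yaw 25.130169134123914 24.53093522316246 0.1089230335251826 0.08115333931860694
mat [ 0.603 -0.271  0.003] 11.025879078638715 10.810806869498771 0.16864667518595886 0.14700824999484224
bar [[ 0.444  0.063  0.05 ]
 [ 0.435 -0.045  0.05 ]] [0.44  0.009 0.05 ] 0.10789849562399148 -4.92649006852325
lowwall [ 0.706 -0.014  0.114] -5.060480836203657 -5.352931281131163 0.26766691900223394
tub [0.59  0.271 0.085] -2.6976806383407452 -3.298355800195199 0.12348557450083521 0.1565421462029842
lid [0.382 0.277 0.014] 13.482689292678655 12.994598136731026 0.13881390777817498 0.1698488769179575
grip [0.382 0.275 0.048] 12.725903838791663
bottle [ 0.41  -0.254  0.13 ] driver tip [ 0.68796225 -0.13781426  0.01      ]
[[-0.892  0.453 -0.001]
 [ 0.453  0.892 -0.001]
 [-0.    -0.001 -1.   ]]
```

{"fn": "arm_command", "kwargs": {"deltas": [0,0,-0.757,0.157,-0.548,-0.1,36,0,0,-0.757,0.157,-0.548,-0.1,36,0,0,-0.757,0.157,-0.548,-0.1,36,0,0,-0.757,0.157,-0.548,-0.1,36,0,0,-0.757,0.157,-0.548,-0.1,36,0,0,-0.757,0.157,-0.548,-0.1,36,0,0,-0.757,0.157,-0.548,-0.1,36,0,0,-0.757,0.157,-0.548,-0.1,36,0,0,-0.757,0.157,-0.548,-0.1,36,0,0,-0.757,0.157,-0.548,-0.1,36,0,0,-0.757,0.157,-0.548,-0.1,36,0,0,-0.757,0.157,-0.548,-0.1,36,0,0,-0.757,0.157,-0.548,-0.1,36,0,0,-0.757,0.157,-0.548,-0.1,36,0,0,-0.757,0.157,-0.548,-0.1,36,0,0,-0.757,0.157,-0.548,-0.1,36,0,0,-0.757,0.157,-0.548,-0.1,36,0,0,-0.757,0.157,-0.548,-0.1,36], "force": 40}}

```text
clock: 1.9
position: [0.4399, 0.01, 0.1458]
ee_rot: [-2.316, -2.123, -0.0]
force: [0.4, 0.6, -0.4]
width: 0.393
gripper_force: 0.0
```

{"fn": "arm_command", "kwargs": {"deltas": [0,0,0,0,0,-0.04,36,0,0,0,0,0,-0.07,36,0,0,0,0,0,-0.091,36,0,0,0,0,0,-0.091,36,0,0,0,0,0,-0.091,36,0,0,0,0,0,-0.091,0,0,0,0,0,0,-0.091,0,0,0,0,0,0,-0.091,0,0,0,0,0,0,-0.091,0,0,0,0,0,0,-0.091,0,0,0,0,0,0,-0.091,0], "force": 40}}

```text
clock: 3.0
position: [0.4394, 0.0095, 0.0552]
ee_rot: [-2.316, -2.121, 0.0]
force: [-3.2, 0.8, 8.5]
width: 0.114
gripper_force: 40.0
```

{"fn": "arm_command", "kwargs": {"deltas": [0,0,0,0.001,0,0.009,0,0,0,0,0.002,0,0.019,0,0,0,0,0.004,0,0.028,0,0,0,0,0.005,0,0.037,0,0,0,0,0.008,-0.001,0.047,0,0,0,0,0.01,-0.001,0.056,0,0,0,0,0.013,-0.001,0.065,0,0,0,0,0.016,-0.001,0.074,0,0,0,0,0.016,-0.001,0.075,0,0,0,0,0.016,-0.001,0.075,0,0,0,0,0.016,-0.001,0.075,0,0,0,0,0.016,-0.001,0.075,0]}}

```text
clock: 4.2
position: [0.4554, 0.008, 0.1305]
ee_rot: [-2.317, -2.12, 0.001]
force: [-7.6, 0.7, 4.0]
width: 0.114
gripper_force: 40.0
```

{"fn": "arm_command", "kwargs": {"deltas": [0,0,0,0,0,0,36,0,0,0,0,0,0,36,0,0,0,0,0,0,36,0,0,0,0,0,0.05,36,0,0,0,0,0,0.1,36,0,0,0,0,0,0.12,36,0,0,-0.667,0.098,-0.309,0.1,70,0,0,-0.667,0.098,-0.309,0.1,70,0,0,-0.667,0.098,-0.309,0.1,70,0,0,-0.667,0.098,-0.309,0.1,70,0,0,-0.667,0.098,-0.309,0.1,70,0,0,-0.667,0.098,-0.309,0.1,70,0,0,-0.667,0.098,-0.309,0.1,70,0,0,-0.667,0.098,-0.309,0.1,70,0,0,-0.667,0.098,-0.309,0.1,70,0,0,-0.667,0.098,-0.309,0.1,70]}}

```text
clock: 5.8
position: [0.5543, -0.2995, 0.2299]
ee_rot: [-3.066, -0.682, -0.001]
force: [0.4, 0.5, 1.0]
width: 0.761
gripper_force: 0.0
```

```bash
python3 - <<'E'
from h import *
a=snap('top','t1.png');b=snap('side','s1.png')
c=np.vstack([cv2.resize(a[110:260,260:480],(638,300*638//440),interpolation=cv2.INTER_CUBIC)[:290],b[100:,:][:300]])
cv2.imwrite('pics/v1.png',np.hstack([c[:,:638] if c.shape[1]>638 else c]) if 0 else b)
s=sensors.observe();print(s['position'],R.from_rotvec(s['ee_rot']).as_matrix().round(3))
E
```

```text
Traceback (most recent call last):
ValueError: all the input array dimensions except for the concatenation axis must match exactly, but along dimension 1, the array at index 0 has size 638 and the array at index 1 has size 640
```

View pics/s1.png

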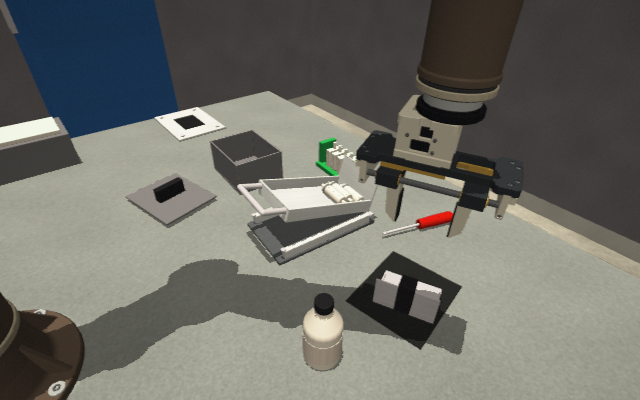

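```bash
python3 - <<'E'
from h import *
print(proj('side',[.553,-.301,.095]),proj('side',[.553,-.301,.033]))
u=cv2.imread('pics/s1.png');cv2.imwrite('pics/c3.png',np.hstack([cv2.resize(u[255:330,360:450],(396,330),interpolation=cv2.INTER_CUBIC),cv2.resize(u[170:230,310:390],(400,330),interpolation=cv2.INTER_CUBIC)]))
E
```

```text
[408.9180392  281.94413342] [402.85172598 306.96965924]
```

View pics/c3.png

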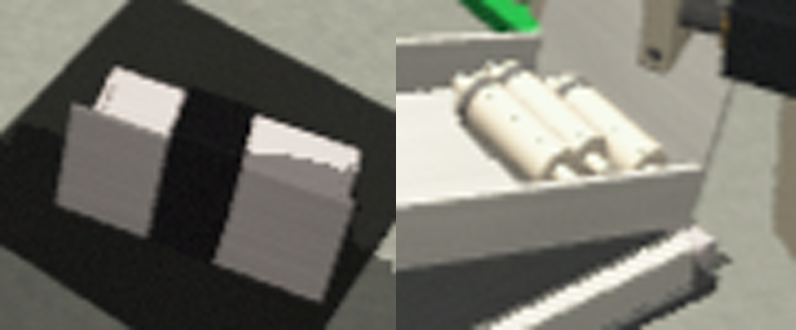

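{"fn": "arm_command", "kwargs": {"deltas": [0,0,0,0,0,-0.05,70,0,0,0,0,0,-0.1,70,0,0,0,0,0,-0.14,70,0,0,0,0,0,-0.152,70,0,0,0,0,0,-0.152,70,0,0,0,0,0,-0.152,0,0,0,0,0,0,-0.152,0,0,0,0,0,0,-0.152,0,0,0,0,0,0,-0.152,0,0,0,0,0,0,-0.152,0,0,0,0,0,0,-0.152,0,0,0,0,0,0,-0.152,0], "force": 60}}

```text
clock: 7.1
position: [0.554, -0.3007, 0.0779]
ee_rot: [-3.068, -0.678, -0.0]
force: [-1.2, 1.7, 3.4]
width: 0.28
gripper_force: 59.9
```

```bash
python3 - <<'E'
from h import *
s=sensors.observe();print(np.round(s['position'],4),R.from_rotvec(s['ee_rot']).as_matrix().round(3).tolist(),np.round(s['joints'],2))
# plan: pan frame -> world
th=.28;psi=np.radians(-5.1);H=np.array([.709,-.015,.030])
X=np.array([np.cos(psi)*np.cos(th),np.sin(psi)*np.cos(th),-np.sin(th)]);Y=np.array([-np.sin(psi),np.cos(psi),0]);Z=np.cross(X,Y)
print('pan axes',X.round(3),Y.round(3),Z.round(3))
for x,y,z in((-5,58,84),(-5,-58,84),(-219,58,28),(-219,-58,28)): print(proj('top',H+(x*X+y*Y+z*Z)/1e3).round(1))
E
```

```text
[ 0.554  -0.3007  0.0779] [[0.907, 0.421, 0.0], [0.421, -0.907, 0.0], [0.0, 0.0, -1.0]] [-0.02  0.7   0.68  1.77 -0.56  0.87 -0.22]
pan axes [ 0.957 -0.085 -0.276] [0.089 0.996 0.   ] [ 0.275 -0.025  0.961]
[305.9 126.2]
[353.3 131. ]
[295.5 215.8]
[344.2 221. ]
```

```bash
python3 - <<'E'
import cv2
a=cv2.imread('pics/t1.png');cv2.imwrite('pics/c4.png',cv2.resize(a[125:255,285:365],(369,600),interpolation=cv2.INTER_CUBIC))
E
```

```text
(no output)
```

View pics/c4.png

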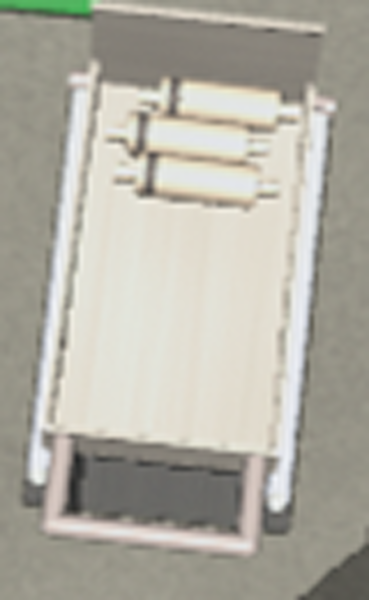

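```bash
cat >> h.py <<'E'
H=np.array([.709,-.015,.030]);G=np.array([-.0555,0,.0749])  # TCP in scoop frame
def scoopR(psi,pitch): return (R.from_euler('z',psi,degrees=True)*R.from_euler('y',pitch)).as_matrix() # pitch>0 front down
def panW(x,y,z,th=.28):
    M=scoopR(-5.1,th); return H+M@(np.array([x,y,z])/1e3)
T0=np.diag([1,-1,-1.])
def delta(p,M,cur=None):
    s=sensors.observe(); P,C=(np.array(s['position']),R.from_rotvec(s['ee_rot'])) if cur is None else cur
    r=(R.from_matrix(M)*C.inv()).as_rotvec()/(np.pi/2)
    return np.round(np.r_[r,p-P],4).tolist()
def scoop_to(o,psi,pitch):
    M=scoopR(psi,pitch); return o+M@G, M@T0
E
python3 - <<'E'
from h import *
print('chk',delta(*scoop_to(np.array([.6043,-.277,.003]),24.9,0)))
print('up',delta(*scoop_to(np.array([.6043,-.277,.15]),24.9,0)))
print('over',delta(*scoop_to(panW(-140,0,90),-5.1,.28)),panW(-140,0,4))
for z in(25,8,4): print(z,delta(*scoop_to(panW(-138,0,z),-5.1,.30)))
E
```

```text
chk [-0.0, 0.0001, -0.0002, -0.0001, 0.0003, -0.0]
up [-0.0, 0.0001, -0.0002, -0.0001, 0.0003, 0.147]
over [-0.031, 0.1777, -0.3313, 0.0132, 0.2983, 0.1646] [ 0.57608595 -0.00313774  0.07253401]
25 [-0.0333, 0.1904, -0.331, -0.001, 0.2996, 0.1022]
8 [-0.0333, 0.1904, -0.331, -0.0057, 0.3, 0.0859]
4 [-0.0333, 0.1904, -0.331, -0.0068, 0.3001, 0.082]
```

{"fn": "arm_command", "kwargs": {"deltas": [0,0,0,0,0,0.04,0,0,0,0,0,0,0.08,0,0,0,0,0,0,0.12,0,0,0,0,0,0,0.16,0,0,0,0,0,0,0.18,0,0,0,-0.1,0.004,0.04,0.18,0,0,0,-0.2,0.008,0.08,0.18,0,0,0.05,-0.3,0.01,0.12,0.18,0,-0.02,0.1,-0.33,0.012,0.16,0.18,0,-0.031,0.178,-0.331,0.013,0.2,0.18,0,-0.031,0.178,-0.331,0.013,0.24,0.175,0,-0.031,0.178,-0.331,0.013,0.28,0.17,0,-0.031,0.178,-0.331,0.013,0.298,0.165,0,-0.031,0.178,-0.331,0.013,0.298,0.165,0,-0.031,0.178,-0.331,0.013,0.298,0.165,0,-0.031,0.178,-0.331,0.013,0.298,0.165,0]}}

```text
clock: 8.7
position: [0.5668, -0.0046, 0.2431]
ee_rot: [-3.096, 0.141, 0.436]
force: [0.0, 0.4, -2.6]
width: 0.284
gripper_force: 59.9
```

```bash
python3 - <<'E'
from h import *
a=snap('top','t2.png');b=snap('side','s2.png')
cv2.imwrite('pics/c5.png',np.hstack([cv2.resize(a[110:255,280:380],(400,580),interpolation=cv2.INTER_CUBIC),cv2.resize(b[130:275,225:325+0],(400,580),interpolation=cv2.INTER_CUBIC)]))
cv2.imwrite('pics/c5.png',np.vstack([cv2.resize(b[60:240,220:460],(720,540),interpolation=cv2.INTER_CUBIC)]))
s=sensors.observe();print(s['position'],s['force'])
for z in(40,25,15,8,4): print(z,delta(*scoop_to(panW(-138,0,z),-5.1,.30)))
E
```

```text
[ 0.56691078 -0.00442081  0.243139  ] [ 0.26440773 -0.4771014  -2.01833004]
40 [0.0013, 0.0127, 0.0013, -0.0098, 0.003, -0.0486]
25 [0.0013, 0.0127, 0.0013, -0.0139, 0.0033, -0.063]
15 [0.0013, 0.0127, 0.0013, -0.0166, 0.0036, -0.0726]
8 [0.0013, 0.0127, 0.0013, -0.0186, 0.0038, -0.0794]
4 [0.0013, 0.0127, 0.0013, -0.0197, 0.0039, -0.0832]
```

View pics/c5.png

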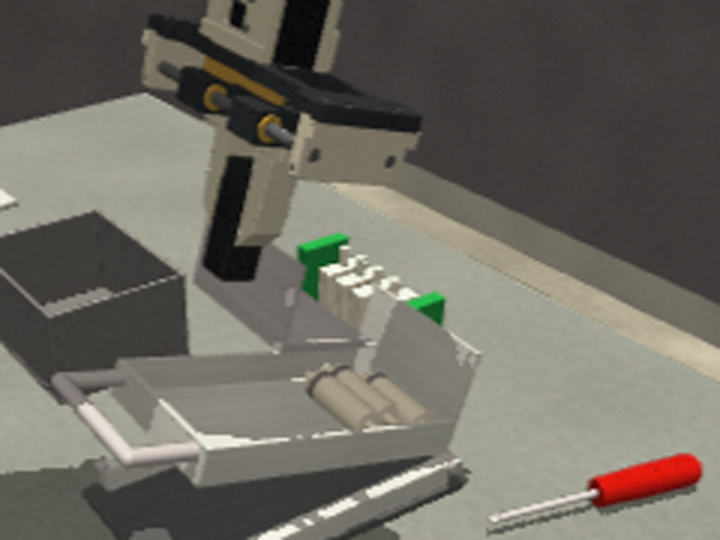

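{"fn": "arm_command", "kwargs": {"deltas": [0.001,0.013,0.001,-0.01,0.003,-0.03,0,0.001,0.013,0.001,-0.01,0.003,-0.049,0,0.001,0.013,0.001,-0.014,0.003,-0.063,0,0.001,0.013,0.001,-0.0166,0.0036,-0.0726,0,0.001,0.013,0.001,-0.0186,0.0038,-0.0775,0,0.001,0.013,0.001,-0.0186,0.0038,-0.0794,0,0.001,0.013,0.001,-0.0186,0.0038,-0.0794,0]}}

```text
clock: 9.5
position: [0.5487, 0.001, 0.1638]
ee_rot: [-3.091, 0.135, 0.468]
force: [0.2, 0.3, -2.3]
width: 0.279
gripper_force: 59.9
```

{"fn": "arm_command", "kwargs": {"deltas": [0,0,0,-0.0005,0,-0.002,0,0,0,0,-0.001,0,-0.003,0,0,0,0,-0.001,0,-0.004,0,0,0,0,-0.001,0,-0.004,0]}}

```text
clock: 9.9
position: [0.548, 0.0009, 0.16]
ee_rot: [-3.091, 0.134, 0.466]
force: [0.8, -0.4, 2.3]
width: 0.28
gripper_force: 59.9
```

```bash
python3 - <<'E'
from h import *
b=snap('side','s3.png')
cv2.imwrite('pics/c6.png',cv2.resize(b[130:250,230:390],(800,600),interpolation=cv2.INTER_CUBIC))
s=sensors.observe();print(s['position'],s['force'])
M=scoopR(-5.1,.28);print(M.T@(np.array(s['position'])-R.from_rotvec(s['ee_rot']).as_matrix()@T0@G-H)*1e3)
E
```

```text
[0.54798982 0.00094019 0.1599798 ] [ 1.29526276 -0.6128195   3.91152302]
[-137.38346757    1.6426271     4.23632179]
```

View pics/c6.png

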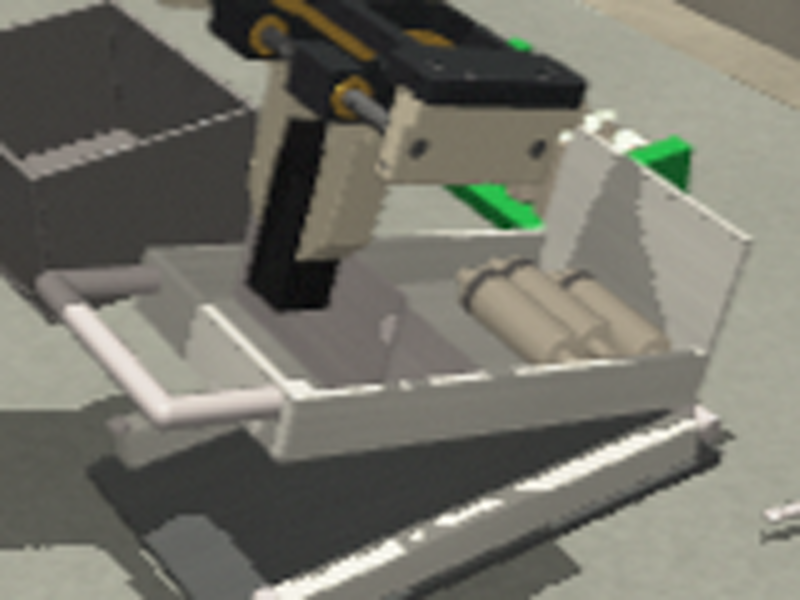

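{"fn": "arm_command", "kwargs": {"deltas": [0,0,0,0.0057,-0.0012,-0.0017,0,0,0,0,0.0115,-0.0024,-0.0033,0,0,0,0,0.0172,-0.0031,-0.005,0,0,0,0,0.023,-0.0036,-0.0066,0,0,0,0,0.0287,-0.0041,-0.0083,0,0,0,0,0.0345,-0.0046,-0.01,0,0,0,0,0.0402,-0.0051,-0.0116,0,0,0,0,0.0459,-0.0056,-0.0132,0,0,0,0,0.0517,-0.0061,-0.0149,0,0,0,0,0.0555,-0.0064,-0.016,0]}}

```text
clock: 10.95
position: [0.6037, -0.0057, 0.1438]
ee_rot: [-3.091, 0.135, 0.467]
force: [-0.5, 0.8, 7.1]
width: 0.283
gripper_force: 59.9
```

```bash
cat >> h.py <<'E'
def where():
    s=sensors.observe();M=scoopR(-5.1,.28);RR=R.from_rotvec(s['ee_rot']).as_matrix()@T0
    print('pan-frame origin',(M.T@(np.array(s['position'])-RR@G-H)*1e3).round(1),'rot',R.from_matrix(M.T@RR).as_rotvec().round(3),'F',(M.T@(np.array(s['force'])-[.3,-.4,-2.1])).round(1),'tq',np.round(s['ft_torque'],2))
E
python3 -c "
from h import *
where();snap('side','s4.png')"
```

```text
pan-frame origin [-79.1  -0.    4.2] rot [-0.001  0.02   0.002] F [-3.4  1.1  8.6] tq [ 0.08 -0.1  -0.01]
```

{"fn": "arm_command", "kwargs": {"deltas": [0,0,0,0.0048,-0.0004,-0.0014,0,0,0,0,0.0096,-0.0009,-0.0028,0,0,0,0,0.0144,-0.0013,-0.0041,0,0,0,0,0.0191,-0.0017,-0.0055,0,0,0,0,0.0239,-0.0021,-0.0069,0,0,0,0,0.0277,-0.0024,-0.008,0]}}

```text
clock: 11.6
position: [0.6312, -0.0081, 0.1359]
ee_rot: [-3.091, 0.135, 0.468]
force: [-0.4, -1.2, 7.7]
width: 0.277
gripper_force: 59.9
```

```bash
python3 -c "
from h import *
where();b=snap('side','s5.png');a=snap('top','t5.png')
x=np.hstack([cv2.resize(a[110:230,285:365],(400,600),interpolation=cv2.INTER_CUBIC),cv2.resize(b[150:240,310:370],(400,600),interpolation=cv2.INTER_CUBIC)])
cv2.imwrite('pics/c7.png',x)"
```

```text
pan-frame origin [-50.4   0.    4.2] rot [-0.001  0.02   0.002] F [-3.3 -0.8  9.2] tq [ 0.12 -0.01 -0.03]
```

View pics/c7.png

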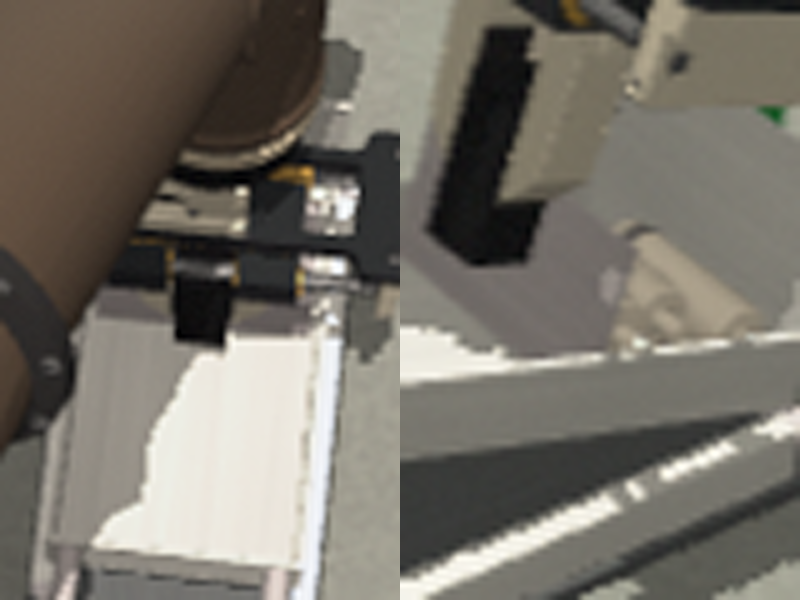

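```bash
python3 - <<'E'
from h import *
# first push 5mm, then pivot
s=sensors.observe();cur=(np.array(s['position']),R.from_rotvec(s['ee_rot']))
M0=cur[1].as_matrix()@T0; o=cur[0]-M0@G+panW(4.5,0,0)-H
print('push',delta(o+M0@G,M0@T0,cur))
back=o+M0@[-.043,0,0]
for k,p in enumerate((.25,.15,.05,-.05,-.15,-.25)):
    M=scoopR(-5.1,p); oo=back+M@[.043,0,0]+[0,0,.001*k]; f=scoopR(-5.1,.28).T@(oo+M@[.04,0,0]-H)*1e3
    print(p,delta(oo+M@G,M@T0,cur),f.round(1))
E
```

```text
push [-0.0, -0.0, -0.0, 0.0043, -0.0004, -0.0012]
0.25 [-0.0026, -0.0314, -0.0013, 0.0006, -0.0001, -0.0008] [-5.4 -0.   7.5]
0.15 [-0.0082, -0.0948, -0.0013, -0.007, 0.0006, 0.0004] [-6.3 -0.  16.7]
0.05 [-0.0137, -0.1582, -0.0013, -0.0145, 0.0012, 0.0009] [-8.1 -0.  25.8]
-0.05 [-0.0193, -0.2216, -0.0013, -0.022, 0.0019, 0.0007] [-10.7  -0.   34.8]
-0.15 [-0.0249, -0.2851, -0.0013, -0.0293, 0.0026, -0.0003] [-14.   -0.   43.4]
-0.25 [-0.0305, -0.3485, -0.0013, -0.0363, 0.0032, -0.002] [-18.1  -0.   51.8]
```

{"fn": "arm_command", "kwargs": {"deltas": [0,0,0,0.0022,-0.0002,-0.0006,0,0,0,0,0.0043,-0.0004,-0.0012,0,0,0,0,0.0043,-0.0004,-0.0012,0,-0.0026,-0.0314,-0.0013,0.0006,-0.0001,-0.0008,0,-0.0055,-0.063,-0.0013,-0.0032,0.0003,-0.0002,0,-0.0082,-0.0948,-0.0013,-0.007,0.0006,0.0004,0,-0.011,-0.1265,-0.0013,-0.0107,0.0009,0.0007,0,-0.0137,-0.1582,-0.0013,-0.0145,0.0012,0.0009,0,-0.0165,-0.19,-0.0013,-0.0182,0.0016,0.0008,0,-0.0193,-0.2216,-0.0013,-0.022,0.0019,0.0007,0,-0.022,-0.253,-0.0013,-0.0257,0.0022,0.0002,0,-0.0249,-0.2851,-0.0013,-0.0293,0.0026,-0.0003,0,-0.0277,-0.317,-0.0013,-0.0328,0.0029,-0.001,0,-0.0305,-0.3485,-0.0013,-0.0363,0.0032,-0.002,0,-0.0305,-0.3485,-0.0013,-0.0363,0.0032,0.003,0,-0.0305,-0.3485,-0.0013,-0.0363,0.0032,0.01,0,-0.0305,-0.3485,-0.0013,-0.0363,0.0032,0.02,0]}}

```text
clock: 13.4
position: [0.5947, -0.0046, 0.156]
ee_rot: [3.104, -0.138, 0.386]
force: [1.2, -0.5, -4.2]
width: 0.279
gripper_force: 59.9
```

```bash
python3 -c "
from h import *
where();b=snap('side','s6.png')
cv2.imwrite('pics/c8.png',cv2.resize(b[110:240,250:400],(692,600),interpolation=cv2.INTER_CUBIC))"
```

```text
pan-frame origin [-59.5   0.2  52.6] rot [-0.    -0.527  0.   ] F [ 1.4 -0.1 -1.8] tq [ 0.08  0.76 -0.03]
```

View pics/c8.png

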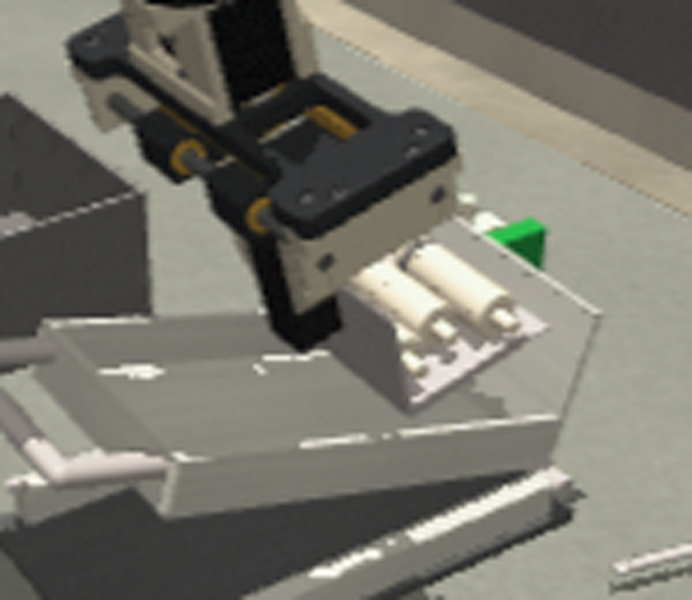

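```bash
python3 - <<'E'
from h import *
s=sensors.observe();cur=(np.array(s['position']),R.from_rotvec(s['ee_rot']))
def fr(f,p,psi=-3): 
    M=scoopR(psi,p); o=np.array(f)-M@[.04,0,0]; return delta(o+M@G,M@T0,cur),o.round(3)
print('cur o',cur[0]-cur[1].as_matrix()@T0@G)
print('hi',fr([.55,.273,.22],-.25))
print('lo',fr([.55,.273,.13],-.25))
for p,z in((-.1,.11),(0,.1),(.1,.095),(.3,.09),(.5,.085),(.7,.085)): print(p,fr([.55,.273,z],p))
E
```

```text
cur o [ 0.66790577 -0.01139432  0.09895783]
hi ([-0.0, 0.0001, 0.0234, -0.1568, 0.2838, 0.1112], array([0.511, 0.275, 0.21 ]))
lo ([-0.0, 0.0001, 0.0234, -0.1568, 0.2838, 0.0212], array([0.511, 0.275, 0.12 ]))
-0.1 ([0.0067, 0.0953, 0.0234, -0.1482, 0.2833, 0.0172], array([0.51 , 0.275, 0.106]))
0 ([0.0112, 0.1588, 0.0233, -0.1413, 0.283, 0.0171], array([0.51 , 0.275, 0.1  ]))
0.1 ([0.0157, 0.2223, 0.0232, -0.1333, 0.2825, 0.0213], array([0.51 , 0.275, 0.099]))
0.3 ([0.0247, 0.3493, 0.0229, -0.1149, 0.2816, 0.032], array([0.512, 0.275, 0.102]))
0.5 ([0.0337, 0.4763, 0.0223, -0.0937, 0.2805, 0.0387], array([0.515, 0.275, 0.104]))
0.7 ([0.0427, 0.6034, 0.0217, -0.0706, 0.2793, 0.046], array([0.519, 0.275, 0.111]))
```

{"fn": "arm_command", "kwargs": {"deltas": [0,0,0,0,0,0.02,0,0,0,0,0,0,0.05,0,0,0,0,0,0,0.08,0,0,0,0,0,0,0.1,0,0,0,0,0,0,0.11,0,0,0,0,-0.005,0.01,0.11,0,0,0,0,-0.015,0.03,0.11,0,0,0,0.005,-0.03,0.055,0.11,0,0,0,0.01,-0.045,0.085,0.11,0,0,0,0.014,-0.063,0.115,0.11,0,0,0,0.018,-0.08,0.145,0.11,0,0,0,0.021,-0.097,0.175,0.11,0,0,0,0.023,-0.114,0.205,0.11,0,0,0,0.023,-0.13,0.235,0.11,0,0,0,0.023,-0.143,0.26,0.11,0,0,0,0.023,-0.152,0.275,0.11,0,0,0,0.023,-0.157,0.284,0.105,0,0,0,0.023,-0.157,0.284,0.09,0,0,0,0.023,-0.157,0.284,0.075,0,0,0,0.023,-0.157,0.284,0.075,0]}}

```text
clock: 15.45
position: [0.4365, 0.2781, 0.2286]
ee_rot: [3.108, -0.084, 0.385]
force: [-0.4, -0.4, -3.5]
width: 0.282
gripper_force: 59.9
```

```bash
python3 - <<'E'
from h import *
b=snap('side','s7.png')
cv2.imwrite('pics/c9.png',cv2.resize(b[40:220,130:330],(600,540),interpolation=cv2.INTER_CUBIC))
s=sensors.observe();cur=(np.array(s['position']),R.from_rotvec(s['ee_rot']))
print(s['force'],s['clock'])
def fr(f,p,psi=-3): 
    M=scoopR(psi,p); o=np.array(f)-M@[.04,0,0]; return delta(o+M@G,M@T0,cur)
for p,z in((-.25,.13),(-.1,.11),(0,.1),(.1,.095),(.3,.09),(.5,.085),(.7,.085)): print(p,fr([.55,.273,z],p))
E
```

```text
[ 0.01298949 -0.32747326 -3.3198372 ] 15.5
-0.25 [0.001, -0.0017, 0.0015, 0.0019, 0.0006, -0.0507]
-0.1 [0.0061, 0.0937, 0.0014, 0.0105, 0.0001, -0.0547]
0 [0.0095, 0.1572, 0.0014, 0.0175, -0.0002, -0.0548]
0.1 [0.0129, 0.2208, 0.0013, 0.0254, -0.0006, -0.0506]
0.3 [0.0197, 0.3479, 0.0012, 0.0438, -0.0016, -0.0399]
0.5 [0.0265, 0.4751, 0.001, 0.065, -0.0027, -0.0331]
0.7 [0.0333, 0.6022, 0.0009, 0.0881, -0.0039, -0.0258]
```

View pics/c9.png

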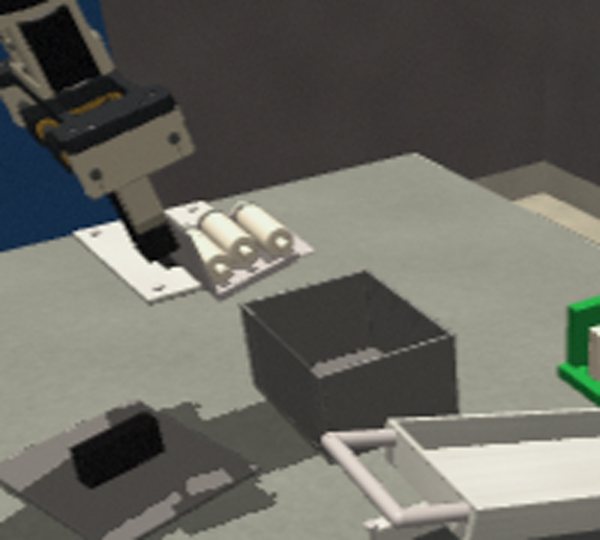

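{"fn": "arm_command", "kwargs": {"deltas": [0.001,0,0.001,0.002,0,-0.02,0,0.001,0,0.001,0.002,0,-0.04,0,0.001,0,0.001,0.002,0,-0.05,0,0.003,0.047,0.001,0.006,0,-0.053,0,0.006,0.094,0.001,0.0105,0,-0.0547,0,0.0078,0.125,0.001,0.014,0,-0.0548,0,0.0095,0.157,0.001,0.0175,0,-0.0548,0,0.011,0.189,0.001,0.0215,0,-0.053,0,0.013,0.22,0.001,0.025,0,-0.05,0,0.013,0.22,0.001,0.025,0,-0.05,0,0.013,0.22,0.001,0.025,0,-0.05,0,0.016,0.284,0.001,0.0345,-0.001,-0.045,0,0.0197,0.348,0.001,0.044,-0.0016,-0.04,0,0.0197,0.348,0.001,0.044,-0.0016,-0.04,0,0.023,0.41,0.001,0.054,-0.002,-0.036,0,0.0265,0.475,0.001,0.065,-0.0027,-0.033,0,0.03,0.54,0.001,0.076,-0.003,-0.029,0,0.0333,0.602,0.001,0.088,-0.004,-0.025,0,0.0333,0.602,0.001,0.088,-0.004,-0.025,0,0.0333,0.602,0.001,0.088,-0.004,-0.025,0]}}

```text
clock: 17.5
position: [0.5252, 0.2757, 0.2043]
ee_rot: [-2.935, 0.077, 1.064]
force: [-0.6, -0.1, -2.3]
width: 0.283
gripper_force: 60.0
```

```bash
python3 - <<'E'
from h import *
b=snap('side','s8.png');a=snap('top','t8.png')
cv2.imwrite('pics/c10.png',np.hstack([cv2.resize(b[60:210,180:310],(400,462),interpolation=cv2.INTER_CUBIC),cv2.resize(a[130:280,165:295],(400,462),interpolation=cv2.INTER_CUBIC)]))
s=sensors.observe();cur=(np.array(s['position']),R.from_rotvec(s['ee_rot']))
print(s['force'],s['clock'])
def to(o,psi,p): print(delta(*scoop_to(np.array(o),psi,p),cur))
to([.51,.275,.22],-3,0); to([.60,-.272,.22],11,0); to([.603,-.271,.02],11,0)
E
```

```text
[ 0.59801678 -1.20092133 -1.93059137] 17.6
[-0.025, -0.442, -0.0012, -0.0699, 0.0015, 0.089]
[0.0292, -0.4428, 0.148, 0.021, -0.559, 0.089]
[0.0292, -0.4428, 0.148, 0.024, -0.558, -0.111]
```

View pics/c10.png

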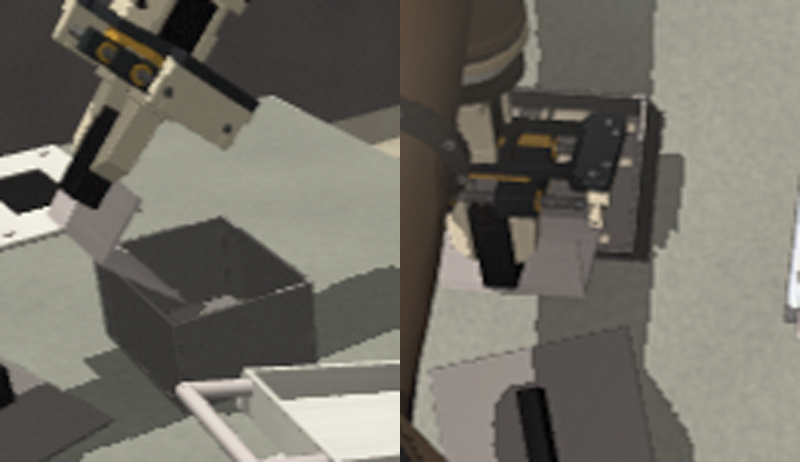

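{"fn": "arm_command", "kwargs": {"deltas": [0,0,0,-0.02,0,0.03,0,0,0,0,-0.04,0,0.06,0,-0.01,-0.1,0,-0.06,0,0.09,0,-0.02,-0.2,0,-0.07,0,0.1,0,-0.025,-0.32,0,-0.07,0,0.1,0,-0.025,-0.442,0,-0.06,-0.04,0.1,0,0.029,-0.443,0.148,0.024,-0.558,0.1,0,0.029,-0.443,0.148,0.024,-0.558,0.1,0,0.029,-0.443,0.148,0.024,-0.558,0.1,0,0.029,-0.443,0.148,0.024,-0.558,0.1,0,0.029,-0.443,0.148,0.024,-0.558,0.1,0,0.029,-0.443,0.148,0.024,-0.558,0.1,0,0.029,-0.443,0.148,0.024,-0.558,0.1,0,0.029,-0.443,0.148,0.024,-0.558,0.1,0,0.029,-0.443,0.148,0.024,-0.558,0.1,0,0.029,-0.443,0.148,0.024,-0.558,0.1,0,0.029,-0.443,0.148,0.024,-0.558,0.1,0,0.029,-0.443,0.148,0.024,-0.558,0.1,0,0.029,-0.443,0.148,0.024,-0.558,0,0,0.029,-0.443,0.148,0.024,-0.558,-0.05,0]}}

```text
clock: 19.6
position: [0.55, -0.281, 0.2061]
ee_rot: [3.126, 0.302, 0.004]
force: [1.0, 0.4, -3.1]
width: 0.28
gripper_force: 60.0
```

```bash
python3 - <<'E'
from h import *
a=snap('top','t9.png')
s=sensors.observe();cur=(np.array(s['position']),R.from_rotvec(s['ee_rot']))
print(s['force'],s['position'],cur[1].as_matrix().round(3).tolist())
def to(o,psi,p): print(delta(*scoop_to(np.array(o),psi,p),cur))
to([.603,-.271,.02],11,0); to([.603,-.271,.003],11,0)
# filter-like pixels (cream) in the tub and pan areas
h=cv2.cvtColor(a,cv2.COLOR_BGR2HSV); m=((h[...,2]>150)&(a[...,2].astype(int)-a[...,0]>15)).astype(np.uint8)
for nm,(x0,x1,y0,y1) in dict(tub=(175,255,150,220),floor=(255,400,130,260)).items():
    n,l,st,c=cv2.connectedComponentsWithStats(m[y0:y1,x0:x1]); 
    for i in range(1,n):
        if st[i,4]>25:print(nm,st[i].tolist(),(c[i]+[x0,y0]).round(1),ray('top',*(c[i]+[x0,y0]),.02).round(3))
print(m[150:220:2,180:250:1].astype(int).sum())
for r in m[156:216:2,178:252:1]: print(''.join('.#'[v] for v in r))
E
```

```text
[ -3.61073063   4.51060798 -10.01864462] [ 0.54620077 -0.27738524  0.19708934] [[0.981, 0.192, -0.009], [0.192, -0.981, 0.005], [-0.008, -0.006, -1.0]]
[-0.0031, -0.0059, -0.0008, 0.0023, -0.0042, -0.1022]
[-0.0031, -0.0059, -0.0008, 0.0023, -0.0042, -0.1192]
tub [40, 16, 22, 4, 45] [226. 167.] [0.645 0.251 0.02 ]
tub [39, 21, 27, 5, 61] [225.7 172.7] [0.63  0.251 0.02 ]
tub [38, 28, 22, 3, 45] [223.4 179.4] [0.612 0.256 0.02 ]
tub [38, 35, 22, 2, 43] [223.7 185.5] [0.596 0.255 0.02 ]
tub [31, 52, 22, 5, 50] [217.1 203.2] [0.55 0.27 0.02]
floor [83, 0, 18, 2, 27] [348.  130.3] [ 0.748 -0.066  0.02 ]
floor [120, 0, 10, 25, 46] [379.4 142.6] [ 0.717 -0.148  0.02 ]
floor [39, 8, 64, 108, 2594] [327.  186.3] [ 0.599 -0.013  0.02 ]
254
.....................#..#...#.......#..............##.......#.#.......#...
..................................#...............#......#......#...#.....
..#.............................................................#.........
..........................................................................
...........................................................
[... 1190 characters left out ...]
......................#..
.......................................................................#.#
..........................................................................
........................###.############..............................#...
....................#####............#############.....................#..
....................####.........................#.####................#..
..............................##########.........#####................#...
......................................................................#...
........##.......#.....................................................#..
............................................##.......................#....
```

{"fn": "arm_command", "kwargs": {"deltas": [0,0,0,0,0,0,0,0,0,0,0,0,0,0]}}

```text
clock: 19.85
position: [0.5501, -0.2821, 0.208]
ee_rot: [3.126, 0.301, -0.0]
force: [-0.0, -0.5, -2.1]
width: 0.278
gripper_force: 60.0
```

```bash
python3 - <<'E'
from h import *
s=sensors.observe();cur=(np.array(s['position']),R.from_rotvec(s['ee_rot']))
print(s['force'],s['position'],s['clock'])
def to(o,psi,p): print(delta(*scoop_to(np.array(o),psi,p),cur))
to([.603,-.271,.02],11,0); to([.603,-.271,.003],11,0)
E
```

```text
[-0.03466422 -0.48157197 -2.05866235] [ 0.55013241 -0.28205528  0.2080233 ] 19.85
[0.0007, -0.0001, 0.0, -0.0016, 0.0005, -0.1131]
[0.0007, -0.0001, 0.0, -0.0016, 0.0005, -0.1301]
```

{"fn": "arm_command", "kwargs": {"deltas": [0,0,0,-0.0016,0,-0.04,0,0,0,0,-0.0016,0,-0.08,0,0,0,0,-0.0016,0,-0.11,0,0,0,0,-0.0016,0,-0.12,0,0,0,0,-0.0016,0,-0.126,0,0,0,0,-0.0016,0,-0.13,0,0,0,0,-0.0016,0,-0.13,0,0,0,0,-0.0016,0,-0.13,50,0,0,0,-0.0016,0,-0.13,60,0,0,0,-0.0016,0,-0.13,60,0,0,0,-0.0016,0,-0.13,60,0,0,0,-0.0016,0,-0.1,60,0,0,0,-0.0016,0,-0.06,60,0,0,0,-0.0016,0,-0.01,60,0,0,0,-0.0016,0,0.04,60,0,0,0,-0.0016,0,0.04,60]}}

```text
clock: 21.45
position: [0.5498, -0.2853, 0.2522]
ee_rot: [3.122, 0.297, 0.009]
force: [0.1, -0.5, 0.3]
width: 0.655
gripper_force: 0.0
```

```bash
cat >> h.py <<'E'
def tool(pos,yd): # tool down, y axis yaw yd deg
    c,s_=np.cos(np.radians(yd)),np.sin(np.radians(yd)); y=np.array([c,s_,0]);z=np.array([0,0,-1.]);M=np.c_[np.cross(y,z),y,z]; return delta(np.array(pos),M)
E
python3 - <<'E'
from h import *
b=snap('side','s10.png')
s=sensors.observe();print(s['position'],s['force'],s['clock'])
# handle top/base check in side view: very dark px darker than mat is hard; print scoop bright bbox
g=cv2.cvtColor(b,cv2.COLOR_BGR2GRAY);m=(g[250:340,350:465]>110).astype(np.uint8)
for r in m[8:80:3,10:105:1]: print(''.join('.#'[v] for v in r))
print(proj('side',[.603-.056*.98,-.271-.056*.19,.095]),proj('side',[.642,-.263,.003]))
print('bar',tool([.4554,.008,.22],-5.1),tool([.4554,.008,.1305],-5.1))
E
```

```text
[ 0.54897451 -0.28387992  0.24888187] [ 0.23173214  0.03447752 -0.50067451] 21.5
##########################......................###############################################
#######################...............................#########################################
####################.......................................####################################
#################...............#................................##############################
##############..............#######....................................########################
############....##......########.............................................##################
######................#######.....................................................#############
###.............................................#######.................................#######
...............................................##############.................................#
...............................................###################.............................
...............................................############
[... 744 characters left out ...]
................................###...............##########
.................................................................###...............############
.................................................................#...............##############
..................................................................................##....#######
.............................................................................................##
.............................................................................##................
[397.45486812 276.1470399 ] [415.34268632 280.27794143]
bar [0.0003, 0.0027, 0.822, -0.0936, 0.2919, -0.0289] [0.0003, 0.0027, 0.822, -0.0936, 0.2919, -0.1184]
```

{"fn": "arm_command", "kwargs": {"deltas": [0,0,0.822,-0.05,0.15,0,36,0,0,0.822,-0.094,0.292,-0.02,36,0,0,0.822,-0.094,0.292,-0.02,36,0,0,0.822,-0.094,0.292,-0.02,36,0,0,0.822,-0.094,0.292,-0.02,36,0,0,0.822,-0.094,0.292,-0.02,36,0,0,0.822,-0.094,0.292,-0.02,36,0,0,0.822,-0.094,0.292,-0.02,36,0,0,0.822,-0.094,0.292,-0.02,36,0,0,0.822,-0.094,0.292,-0.02,36,0,0,0.822,-0.094,0.292,-0.02,36,0,0,0.822,-0.094,0.292,-0.02,36]}}

```text
clock: 22.7
position: [0.4534, 0.0093, 0.225]
ee_rot: [2.32, 2.116, -0.005]
force: [-0.4, 0.4, 0.5]
width: 0.395
gripper_force: 0.0
```

```bash
python3 - <<'E'
from h import *
a=snap('top','t11.png');snap('side','s11.png')
s=sensors.observe();print(s['position'],s['force'],s['clock'])
g=cv2.cvtColor(a,cv2.COLOR_BGR2GRAY)
# scoop: bright region within mat
c=proj('top',[.603,-.271,.003]).astype(int);sub=g[c[1]-28:c[1]+28,c[0]-28:c[0]+28];m=(sub>120).astype(np.uint8)
n,l,st,ce=cv2.connectedComponentsWithStats(m)
for i in range(1,n):
    if st[i,4]>150:
        pts=np.argwhere(l==i)[:,::-1].astype(np.float32)+[c[0]-28,c[1]-28];r=cv2.minAreaRect(pts.astype(np.float32));print(st[i].tolist(),r,[ray('top',*q,.005).round(3).tolist() for q in cv2.boxPoints(r)])
print('bar',tool([.4554,.008,.1305],-5.1))
E
```

```text
[0.45359437 0.00938084 0.22515933] [-0.42535698  0.45967424  0.49582615] 22.8
[6, 10, 50, 37, 1245] ((427.5479736328125, 186.76400756835938), (30.32108497619629, 44.81080627441406), 79.69515228271484) [[0.632, -0.211, 0.005], [0.656, -0.327, 0.005], [0.577, -0.34, 0.005], [0.554, -0.225, 0.005]]
bar [0.0019, -0.0005, 0.001, 0.0018, -0.0014, -0.0947]
```

{"fn": "arm_command", "kwargs": {"deltas": [0.002,0,0.001,0.002,-0.001,-0.04,36,0.002,0,0.001,0.002,-0.001,-0.08,36,0.002,0,0.001,0.002,-0.001,-0.095,36,0.002,0,0.001,0.002,-0.001,-0.095,36,0.002,0,0.001,0.002,-0.001,-0.095,0,0.002,0,0.001,0.002,-0.001,-0.095,0,0.002,0,0.001,0.002,-0.001,-0.095,0,0.002,0,0.001,0.002,-0.001,-0.095,0], "force": 40}}

```text
clock: 23.6
position: [0.4554, 0.0087, 0.131]
ee_rot: [-2.315, -2.122, -0.001]
force: [-4.1, 0.2, 6.2]
width: 0.116
gripper_force: 40.0
```

{"fn": "arm_command", "kwargs": {"deltas": [0,0,0,-0.003,0,-0.009,0,0,0,0,-0.006,0,-0.019,0,0,0,0,-0.0085,0,-0.028,0,0,0,0,-0.011,0.001,-0.038,0,0,0,0,-0.0125,0.001,-0.047,0,0,0,0,-0.014,0.001,-0.056,0,0,0,0,-0.015,0.001,-0.066,0,0,0,0,-0.016,0.001,-0.0755,0,0,0,0,-0.016,0.001,-0.0755,0,0,0,0,-0.016,0.001,-0.0755,0]}}

```text
clock: 24.6
position: [0.4395, 0.0101, 0.0548]
ee_rot: [-2.315, -2.122, 0.0]
force: [-0.4, 3.2, -8.6]
width: 0.119
gripper_force: 40.0
```

{"fn": "arm_command", "kwargs": {"deltas": [0,0,0,0,0,0,36,0,0,0,0,0,0,36,0,0,0,0,0,0,36,0,0,0,0,0,0.05,36,0,0,0,0,0,0.1,36,0,0,0,0,0,0.15,36,0,0,0.8,-0.02,0.05,0.19,60,0,0,0.8,-0.02,0.1,0.19,60,0,0,0.8,-0.02,0.1,0.19,60,0,0,0.8,-0.02,0.1,0.19,60,0,0,0.8,-0.02,0.1,0.19,60,0,0,0.8,-0.02,0.1,0.19,60,0,0,0.8,-0.02,0.1,0.19,60,0,0,0.8,-0.02,0.1,0.19,60,0,0,0.8,-0.02,0.1,0.19,60,0,0,0.8,-0.02,0.1,0.19,60,0,0,0.8,-0.02,0.1,0.19,60]}}

```text
clock: 26.3
position: [0.4197, 0.1093, 0.245]
ee_rot: [-0.63, -3.078, 0.0]
force: [-1.0, -0.6, -0.7]
width: 0.653
gripper_force: 0.0
```

```bash
python3 - <<'E'
from h import *
a=snap('top','t12.png');b=snap('side','s12.png')
s=sensors.observe();print(s['position'],s['clock'])
g=cv2.cvtColor(a,cv2.COLOR_BGR2GRAY)
c=proj('top',[.382,.276,.048]).astype(int)
sub=g[c[1]-22:c[1]+22,c[0]-22:c[0]+22];
m=(sub<45).astype(np.uint8);n,l,st,ce=cv2.connectedComponentsWithStats(m)
for i in range(1,n):
    if st[i,4]>40:
        pts=(np.argwhere(l==i)[:,::-1]+[c[0]-22,c[1]-22]).astype(np.float32);r=cv2.minAreaRect(pts);bp=[ray('top',*q,.048) for q in cv2.boxPoints(r)];print(st[i].tolist(),ray('top',*r[0],.048).round(3),np.round(bp,3).tolist())
o=cv2.resize(a[140:310,165:365],(470,400),interpolation=cv2.INTER_CUBIC)
cv2.imwrite('pics/c14.png',np.vstack([np.hstack([o,np.zeros((400,10,3),np.uint8)]),np.hstack([b[150:350,100:480],np.zeros((200,100,3),np.uint8)])]))
print('lid',tool([.382,.276,.12],103))
E
```

```text
[0.41973671 0.10935747 0.24493854] 26.4
[22, 0, 6, 18, 45] [0.416 0.271 0.048] [[0.437, 0.279, 0.048], [0.438, 0.271, 0.048], [0.396, 0.263, 0.048], [0.395, 0.271, 0.048]]
lid [0.0002, -0.0, 0.4012, -0.0377, 0.1666, -0.1249]
```

View pics/c14.png

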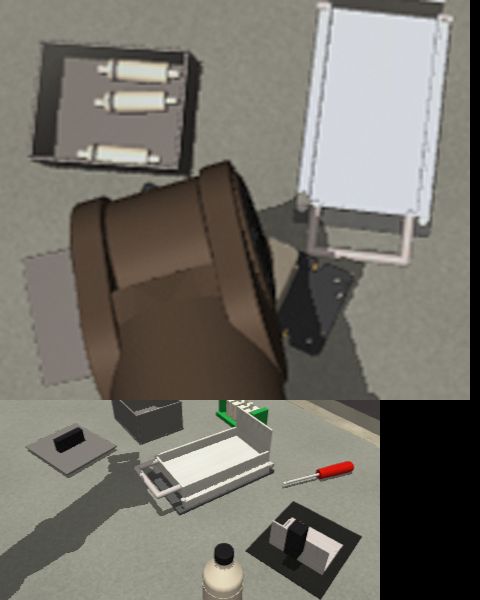

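{"fn": "arm_command", "kwargs": {"deltas": [0,0,0.4,-0.038,0.167,-0.05,60,0,0,0.4,-0.038,0.167,-0.1,60,0,0,0.4,-0.038,0.167,-0.125,60,0,0,0.4,-0.038,0.167,-0.125,60,0,0,0.4,-0.038,0.167,-0.125,60,0,0,0.4,-0.038,0.167,-0.125,60,0,0,0.4,-0.038,0.167,-0.17,60,0,0,0.4,-0.038,0.167,-0.195,60,0,0,0.4,-0.038,0.167,-0.205,60,0,0,0.4,-0.038,0.167,-0.205,60,0,0,0.4,-0.038,0.167,-0.205,60,0,0,0.4,-0.038,0.167,-0.205,0,0,0,0.4,-0.038,0.167,-0.205,0,0,0,0.4,-0.038,0.167,-0.205,0,0,0,0.4,-0.038,0.167,-0.205,0,0,0,0.4,-0.038,0.167,-0.205,0,0,0,0.4,-0.038,0.167,-0.205,0], "force": 40}}

```text
clock: 28.1
position: [0.3817, 0.2768, 0.0399]
ee_rot: [-0.356, 3.121, -0.0]
force: [-0.3, 1.2, 1.5]
width: 0.194
gripper_force: 40.0
```

```bash
python3 - <<'E'
from h import *
s=sensors.observe();print(s['position'],s['width']*92,s['force'])
# tub frame from the clear view: refit outline of the mouth via both interior edges is earlier value; lid centre relative to TCP:
lid=np.array([.382,.2763]);t=np.array([.590,.271])
a=np.radians(-16.2);d=lid-np.array(s['position'][:2]);Rz=np.array([[np.cos(a),-np.sin(a)],[np.sin(a),np.cos(a)]])
p=t-Rz@d; print(d,[tool([*p,z],103-16.2) for z in(.2,.14,.117)])
E
```

```text
[0.38169967 0.27684532 0.03994371] 17.88025148854733 [-0.27838592  1.21635213  1.46438362]
[ 0.00030033 -0.00054532] [[0.0001, 0.0001, -0.1801, 0.2082, -0.0052, 0.1601], [0.0001, 0.0001, -0.1801, 0.2082, -0.0052, 0.1001], [0.0001, 0.0001, -0.1801, 0.2082, -0.0052, 0.0771]]
```

```bash
python3 - <<'E'
from h import *
g=cv2.cvtColor(cv2.imread('pics/t0.png'),cv2.COLOR_BGR2GRAY)
print('x-profile cols 200-230 mean')
for c in (195,215,235):
    print(c,'top',list(zip(range(154,166),g[154:166,c-2:c+3].mean(1).astype(int).tolist())),'\n  bot',list(zip(range(203,216),g[203:216,c-2:c+3].mean(1).astype(int).tolist())))
for x in(.655,.653,.528,.526): print(x,proj('top',[x,.271,.085]))
E
```

```text
x-profile cols 200-230 mean
195 top [(154, 129), (155, 129), (156, 126), (157, 117), (158, 111), (159, 63), (160, 65), (161, 65), (162, 64), (163, 63), (164, 83), (165, 118)] 
  bot [(203, 115), (204, 115), (205, 115), (206, 108), (207, 98), (208, 110), (209, 31), (210, 34), (211, 72), (212, 126), (213, 126), (214, 124), (215, 125)]
215 top [(154, 126), (155, 125), (156, 127), (157, 129), (158, 126), (159, 109), (160, 78), (161, 53), (162, 55), (163, 55), (164, 52), (165, 67)] 
  bot [(203, 115), (204, 116), (205, 116), (206, 116), (207, 116), (208, 117), (209, 109), (210, 64), (211, 31), (212, 50), (213, 98), (214, 128), (215, 124)]
235 top [(154, 126), (155, 127), (156, 128), (157, 128), (158, 128), (159, 123), (160, 112), (161, 114), (162, 41), (163, 46), (164, 47), (165, 45)] 
  bot [(203, 117), (204, 117), (205, 117), (206, 117), (207, 118), (208, 118), (209, 111), (210, 103), (211, 114), (212, 27), (213, 34), (214, 79), (215, 132)]
0.655 [212.91624174 158.05622938]
0.653 [212.87830241 158.84852337]
0.528 [210.47436046 209.05047763]
0.526 [210.43536631 209.86479956]
```

{"fn": "arm_command", "kwargs": {"deltas": [0,0,0,0,0,0.04,0,0,0,0,0,0,0.09,0,0,0,0,0,0,0.14,0,0,0,0,0,0,0.16,0,0,0,-0.09,0.03,0,0.16,0,0,0,-0.18,0.07,-0.002,0.16,0,0,0,-0.18,0.11,-0.003,0.16,0,0,0,-0.18,0.15,-0.004,0.16,0,0,0,-0.18,0.19,-0.005,0.16,0,0,0,-0.18,0.208,-0.005,0.16,0,0,0,-0.18,0.208,-0.005,0.15,0,0,0,-0.18,0.208,-0.005,0.12,0,0,0,-0.18,0.208,-0.005,0.1,0,0,0,-0.18,0.208,-0.005,0.092,0,0,0,-0.18,0.208,-0.005,0.092,0,0,0,-0.18,0.208,-0.005,0.092,0]}}

```text
clock: 29.7
position: [0.5897, 0.2717, 0.1325]
ee_rot: [0.087, 3.14, -0.0]
force: [0.2, 0.1, -1.2]
width: 0.193
gripper_force: 40.0
```

{"fn": "arm_command", "kwargs": {"deltas": [0,0,0,0,0,-0.004,0,0,0,0,0,0,-0.008,0,0,0,0,0,0,-0.011,0,0,0,0,0,0,-0.011,0]}}

```text
clock: 30.1
position: [0.5894, 0.2714, 0.1204]
ee_rot: [-0.088, -3.14, 0.001]
force: [0.4, 0.3, -2.4]
width: 0.195
gripper_force: 40.0
```

{"fn": "arm_command", "kwargs": {"deltas": [0,0,0,0,0,-0.002,0,0,0,0,0,0,-0.004,0,0,0,0,0,0,-0.004,0]}}

```text
clock: 30.4
position: [0.5898, 0.2715, 0.1171]
ee_rot: [0.088, 3.14, -0.0]
force: [-0.8, -0.8, 0.1]
width: 0.19
gripper_force: 40.0
```

{"fn": "arm_command", "kwargs": {"deltas": [0,0,0,0,0,0,40,0,0,0,0,0,0,50,0,0,0,0,0,0,50,0,0,0,0,0,0,50,0,0,0,0,0,0.03,50,0,0,0,0,0,0.07,50,0,0,0,0,0,0.11,50,0,0,0,-0.04,-0.05,0.15,50,0,0,0,-0.08,-0.1,0.17,50,0,0,0,-0.13,-0.14,0.17,50,0,0,0,-0.16,-0.17,0.17,50,0,0,0,-0.18,-0.2,0.17,50,0,0,0,-0.18,-0.2,0.17,50,0,0,0,-0.18,-0.2,0.17,50]}}

```text
clock: 31.8
position: [0.4073, 0.0682, 0.2873]
ee_rot: [-0.094, -3.14, -0.001]
force: [1.0, -0.2, 0.3]
width: 0.546
gripper_force: 0.0
```

```bash
python3 - <<'E'
from h import *
a=snap('top','t15.png');b=snap('side','s15.png')
s=sensors.observe();print(s['position'],s['clock'],s['force'])
g=cv2.cvtColor(a,cv2.COLOR_BGR2GRAY)
hs=cv2.cvtColor(a,cv2.COLOR_BGR2HSV)
for nm,z,off in(('lidgrip',.125,None),):
    c=proj('top',[.59,.271,.125]).astype(int);sub=g[c[1]-25:c[1]+25,c[0]-25:c[0]+25];m=(sub<45).astype(np.uint8);n,l,st,ce=cv2.connectedComponentsWithStats(m)
    for i in range(1,n):
        if st[i,4]>30:
            r=cv2.minAreaRect((np.argwhere(l==i)[:,::-1]+c-25).astype(np.float32));print(st[i].tolist(),r[1],ray('top',*r[0],.12).round(3))
# side: grip top ends expected if home: z=.125
for x in(-.035,.035): print('side grip end',proj('side',[.59+x,.271-x*.05,.125]).round(1),proj('side',[.59+x,.271-x*.05,.091]).round(1))
m=(cv2.cvtColor(b,cv2.COLOR_BGR2GRAY)[100:180,205:290]<35).astype(np.uint8);n,l,st,ce=cv2.connectedComponentsWithStats(m)
for i in range(1,n):
    if st[i,4]>60: print('side dark',(st[i][:4]+[205,100,0,0]).tolist(),st[i,4])
c=proj('top',[.603,-.271,.003]).astype(int);m=(g[c[1]-28:c[1]+28,c[0]-28:c[0]+28]>120).astype(np.uint8);n,l,st,ce=cv2.connectedComponentsWithStats(m)
for i in range(1,n):
    if st[i,4]>150: print('scoop',ray('top',*(ce[i]+c-28),.005).round(3),st[i].tolist())
E
```

```text
[0.40976187 0.07147814 0.28736592] 31.9 [0.80277442 0.26795219 0.09140018]
[22, 13, 12, 29, 144] (9.353349685668945, 28.35856056213379) [0.587 0.268 0.12 ]
side grip end [230.5 135.2] [232.2 147.4]
side grip end [255.5 128.4] [256.6 140.4]
side dark [231, 130, 27, 19] 347
scoop [ 0.605 -0.273  0.005] [6, 10, 50, 37, 1241]
```

```bash
python3 -c "
from h import *
print(arm.sign_off())"
```

```text
the job is handed in; nothing more can be done
None
```

The job is handed in: all three filters are in the tub with the lid on it, the scoop stands near the middle of its mat, and the pan is flat. It took one scoop and about 32 s, and the last checks were on camera images, because `sign_off` returned no verdict.

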